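# Set the beam compass and hold its cam shut

### The job

Set the beam compass for the next cardboard circle: slide the grey leg along the beam until its black pointer stands at the red mark with the orange cam lever still open, then, holding the leg there by its black post, squeeze the lever fully closed against the post without the leg leaving the mark. The lever springs open when let go, so finish still holding post and lever squeezed together with the pointer at the mark; do not release, and leave the red mark, tape roll, glue bottle and tape measure alone.

Things in the scene. Friction and masses are not known exactly. Their poses are not given: they have to be found in the camera images.
- beam: Aluminium beam of the compass, 28 mm wide, 480 mm long, fixed on a cardboard sheet by black feet at its ends (85 mm across, 36 mm high). Origin: middle of its underside, on the sheet, 4 mm above the table. y runs along the beam, the way the leg slides out; z up; the +x side carries a white ruler, its face 32 mm above the origin. May be turned up to 0.35 rad.
- leg (a joint): Slide of the grey leg along beam +y, m; at 0 its saddle's middle is at beam y = -0.110. Starts 40 to 160 mm short of the mark. Friction 2.5 N, no spring: it stays where left, but pressing the lever drives it along unless it is held. Saddle: 60 mm along the beam, beam x = -36 to +62 mm, top 45 mm above the beam's origin.
- pen_top (a point): Top of the blue pen standing in its dark holder (20 mm wide) on the leg's saddle: beam x = +53 mm, 10 mm to -y of the saddle's middle, 88 mm above the beam's origin. Keep fingers off it.
- leg_pointer (a point): Tip of the leg's small black pointer, over the ruler (beam x = +29 mm), 40 mm to +y of the saddle's middle.
- mark_line (a point): Middle of the red line across the ruler: where the pointer's tip must stand (beam x = +29 mm). Axes as the beam's. A red clip (14 x 14 mm, up to 36 mm above the beam's origin) sits at its far end, stiff (15 N); it must stay where it is.
- post: Black upright plate fixed on the leg: 12 mm thick along the beam, 66 mm across it (beam x = -46 to +20 mm), 45 to 93 mm above the beam's origin. Origin: its underside, mid thickness, at beam x = 0, 14 mm to -y of the saddle's middle. Its free face looks to -y, 60 mm to -y of the pointer's tip; push on it to slide the leg out.
- lever (a joint): Angle of the orange cam lever, rad: 0 open (0.5 rad away from the post), 0.5 fully closed, parallel to the post. Upright hinge at beam x = +22 mm, 1 mm to +y of the saddle's middle; it closes when its free end is pushed to beam -y, towards the post. A spring opens it: about 1 N on the free end starts it, 3 N holds it closed.
- paddle: Orange paddle of the lever, 10 mm thick, 48 to 88 mm above the beam's origin, from 6 to 70 mm from the hinge along its own -x. Origin: on the hinge axis at its underside. Closed it stands 4 mm from the post, both together 26 mm thick; open, 22 mm wide fingers centred at beam x = -25 mm need 56 mm to span post and paddle.
- tape_roll: Bystander: brown roll of packing tape, 90 mm across, 48 mm high, lying flat; origin centre of underside.
- glue: Bystander: closed white glue bottle with red cap, 54 mm across, 125 mm high, standing; origin centre of underside.
- tape_measure: Bystander: yellow tape measure case, 66 x 60 x 36 mm; origin centre of underside.

How it is judged:
On the way:
1. the pointer stands at the red mark (within 5 mm) at rest, with the lever still open (under 0.2 rad) (not (y of leg_pointer in the frame of mark_line below -0.005 m or y of leg_pointer in the frame of mark_line above 0.005 m) and value of joint lever below 0.2 rad and velocity of joint leg between -0.01 and 0.01 m/s), for 0.2 s.
At the end, for the whole second after the job is handed in: Pointer within 5 mm of the red line along the beam and at rest, lever closed to more than 0.44 of its 0.5 rad, the fingers pressing with more than 2 N on the post and more than 2 N on the lever's paddle, still holding (not (y of leg_pointer in the frame of mark_line below -0.005 m or y of leg_pointer in the frame of mark_line above 0.005 m) and value of joint lever above 0.44 rad and contact force between the fingers and post above 2 N and contact force between the fingers and paddle above 2 N and velocity of joint leg between -0.01 and 0.01 m/s); the arm keeps its last pose, push and grip.
It fails at once if the red mark is moved more than 4 mm (distance of mark_line from where it was at the start of the episode above 0.004 m).
It fails at once if the lever is closed beyond 0.3 rad while the pointer is more than 9 mm off the mark (value of joint lever above 0.3 rad and (y of leg_pointer in the frame of mark_line below -0.009 m or y of leg_pointer in the frame of mark_line above 0.009 m)).
It fails at once if the tape roll is moved more than 20 mm (distance of tape_roll from where it was at the start of the episode above 0.02 m).
It fails at once if the glue is moved more than 20 mm (distance of glue from where it was at the start of the episode above 0.02 m).
It fails at once if the tape measure is moved more than 20 mm (distance of tape_measure from where it was at the start of the episode above 0.02 m).
It also fails if it takes over 51 s, if anything falls off the work surface, if the arm or the gripper's body presses on something with over 40 N, if the wrist force passes 120 N, or if a joint passes its speed limit or range.

### The arm

A 6-joint arm with a two-finger parallel gripper is mounted at the origin on the work surface. World frame = base frame: x ahead of the robot, y to its left, z up, the work surface at z = 0. Lengths are in m, angles in rad, forces in N, time in s.
With the tool pointing down it reaches from about 0.375 to 0.9 m from the base axis. Payload 3.1 kg.
Tool frame: the origin (TCP) lies midway between the tips of the shut fingers; the grasp point (between the pads) lies 19 mm behind it; x points along the fingers, z is the direction in which the jaws open and shut, and the axes are right-handed (so a half turn about x gives the same grasp; the last joint's range is limited). The gripper opens to 85 mm and grips with 20 to 120 N. Pads are 22 mm wide; open, the fingers measure 114 mm over their backs; the gripper's body (76 mm by 85 mm) begins 54 mm behind the grasp point. The pads swing forward as they close: fully open they stand 13 mm farther back than shut.
Start: joints at [0.959, 0.527, 1.433, -0, 1.181, -0.178], TCP at [0.263, 0.567, 0.231] pointing down, gripper open.
Joint ranges: [-3.08, 3.08], [-0.75, 2.2], [0.22, 2.44], [-1.43, 4.57], [0, 2.65], [-2.85, 2.85]. Speed limits (rad/s): [2.79, 2.79, 3.14, 3.14, 3.14, 3.14].

### API

Orientations are given as a unit quaternion [x, y, z, w].
In Python, from station import status, snapshot, camera_params, ticket gives the robot as it stands.
- The arm moves only by the tool arm_command, never from a script. Its argument "series" is a list that holds one entry, the list of rows, each a list of 4 numbers: the shift along the tool's x, y, z in mm, then the turn about the tool's x in rad. A call has 1 to 10 rows; each row shifts and turns the commanded pose from where the row before left it, along the tool's axes as they then stand; what a row does not reach is not made up. A row lasts 1/10 s, in which the tool goes at most 50 mm and 8.59 degrees, less where a joint would pass 70% of its speed; a pose out of reach is approached as far as the arm can. A call is refused whole if a number of a shift passes 50 or a number of a turn 0.15, either way. A call with a gripper value outside its range is refused whole. "jaw" is the opening in per cent of the stroke, from 0 (shut) to 100 (fully open), set as the call begins (left out, the last holds). The fingers move at their own pace and stop on an object; "force" is the grip in N (left out, the last holds). Time passes only in rows, so rows that do not move let the fingers close. It gives the time, the measured TCP pose, the force and the opening at its end, in the units of the state.
- status.sense(): the state, without advancing time (a new reading comes with each control period).
- snapshot(name): name is "side" or "top" or "wrist"; returns the picture (480x640x3 uint8, red, green, blue); there is no depth.
- camera_params(name): a dict with "fovy" (degrees; the focal length in pixels is half the picture's height over the tangent of half this angle, whatever the lens; pixels are square), "cx", "cy" (the principal point, pixels), "k1" (the pictures are not rectified: a ray, as slopes to the right and down, at radius r is drawn at 1 + k1 r^2 times it, then the intrinsics apply), "extrinsics" (4x4, takes a point from camera to world coordinates); the wrist camera has in their place "mount" (4x4, takes a point from camera to tool coordinates, whose origin is the TCP and whose axes are the tool frame's). Camera axes: x right, y down, z forward; pixel columns grow to the right and rows downward; lengths in m; the calibration is good to about 2 mm. A picture is of the moment at which its call begins: read the wrist's pose just before it. camera_params takes no time and is no camera call.
- ticket.sign_off(): hands the job in, once; it reports no verdict.
The state is a dict: "t": time; "q": joint angles; "qd": joint speeds; "tau": joint torques, N m; "tcp_pos": TCP position; "tool_rot": TCP orientation; "force": force on the tool from outside, world axes, zero at the start; "ft_torque": the same for the moment, N m; "finger_gap": opening from 0.0 (shut) to 1.0 (fully open).
Only numpy, scipy, OpenCV 4.12 (cv2) and the standard library are available. Lean on these libraries where they do the work, as an engineer would, in place of code of your own. Each camera call takes 0.05 s, during which the arm holds its last target. There are 200 camera calls.

## Working session

There is one attempt and no reset: what is moved stays moved. The work goes in short steps, Python scripts to look and compute and a tool call to move; the robot and the scene stay as the last step left them, time stands still between calls to the robot, and variables do not carry over. Pictures are saved under pics/ and viewed, about 8 in all and at most 12, crops included, and the job is handed in when it is done.

Besides the shell and the picture viewer there is one more tool, called after ">>>" as name([rows], argument=value, ...), one row to a line, values as JSON. arm_command: Moves the arm, as the interface text tells. Its arguments: {"type":"object","properties":{"series":{"type":"array"},"jaw":{"type":"number"},"force":{"type":"number"}},"required":["series"]}

```bash
ls; mkdir -p pics; python3 - <<'E'
from station import status,snapshot,camera_params
import cv2,numpy as np
print(status.sense())
for n in("top","side"):
    im=snapshot(n); cv2.imwrite(f"pics/{n}0.png",im[:,:,::-1])
for n in("top","side","wrist"): print(n,camera_params(n))
E
```

```text
pics
{'t': 0.0, 'q': array([ 9.58538934e-01,  5.28480549e-01,  1.43392080e+00,  1.00870736e-05,
        1.18135046e+00, -1.78492896e-01]), 'qd': array([-0.00087098,  0.00048661,  0.00114169,  0.00068452,  0.0008602 ,
        0.00014943]), 'tau': array([-7.97152961e-05, -4.42345583e+01, -1.78026134e+01, -4.39754504e-04,
        8.53545440e-03, -6.73847538e-07]), 'tcp_pos': array([0.26223197, 0.5665422 , 0.23031887]), 'tool_rot': array([-0.38097939,  0.59658721,  0.38040501,  0.59517261]), 'force': array([-0.27318906,  0.19849575, -0.73136928]), 'ft_torque': array([ 0.0377879 , -0.0046628 , -0.00197613]), 'finger_gap': 0.9991355118463819}
top {'fovy': 50.45611193115493, 'cx': 317.38262293587127, 'cy': 249.8377266818727, 'k1': -0.134553927095713, 'extrinsics': array([[-0.01274158, -0.98570599,  0.16799212,  0.46076936],
       [-0.99986378,  0.01079703, -0.01248359,  0.00362285],
       [ 0.01049133, -0.16812829, -0.98570929,  0.76466574],
       [ 0.        ,  0.        ,  0.        ,  1.        ]])}
side {'fovy': 51.71814928224255, 'cx': 318.716242060247, 'cy': 243.45494597226266, 'k1': -0.09628240891693482, 'extrinsics': array([[ 0.89585622, -0.26154079,  0.35921865,  0.34705035],
       [-0.44429514, -0.51524958,  0.7328845 , -0.50606438],
       [-0.00659193, -0.81615825, -0.57779085,  0.4829494 ],
       [ 0.        ,  0.        ,  0.        ,  1.        ]])}
wrist {'fovy': 59.01123287466387, 'cx': 325.9646511805788, 'cy': 241.12331790680685, 'k1': -0.07667913140267779, 'mount': array([[-4.24703655e-04, -2.68915424e-01,  9.63163701e-01,
        -1.44169311e-01],
       [ 1.58413888e-03, -9.63162760e-01, -2.68914462e-01,
         6.69432755e-02],
       [ 9.99998655e-01,  1.41157611e-03,  8.35058123e-04,
        -8.20864353e-04],
       [ 0.00000000e+00,  0.00000000e+00,  0.00000000e+00,
         1.00000000e+00]])}
```

View pics/top0.png

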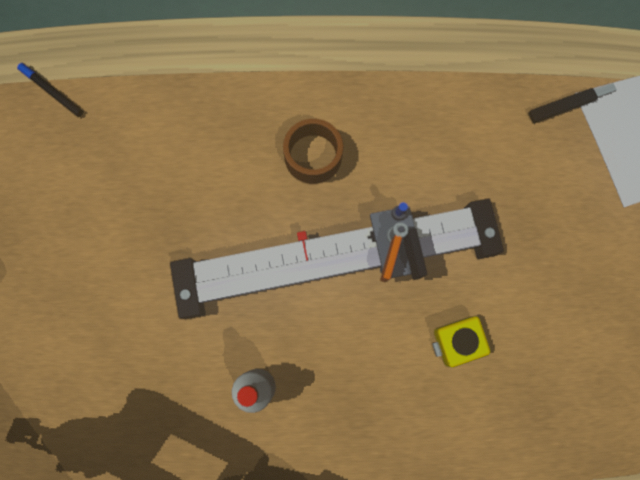

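View pics/side0.png

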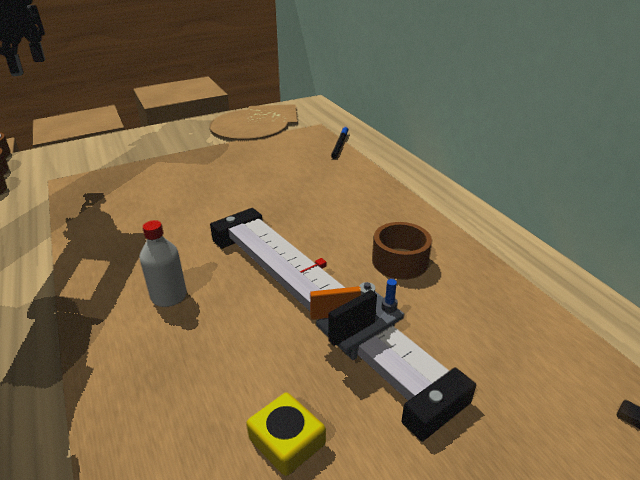

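Top view: beam runs from the right foot, screw (489,233), to the left foot, screw (185,295). The red line is at about (305,248) with its clip at (302,236). The leg is at about (400,240) with the pointer near (372,237), and the lever is open. The glue is at (252,390), tape measure at (464,342), tape roll at (313,150). In the side view the pen top is at (391,282).

```bash
cat > h.py <<'E'
import numpy as np,cv2
from station import status,snapshot,camera_params
from scipy.spatial.transform import Rotation as R
def K(p): f=240/np.tan(np.radians(p["fovy"]/2)); return np.array([[f,0,p["cx"]],[0,f,p["cy"]],[0,0,1.]])
def pose(n,s=None):
    p=camera_params(n)
    if n!="wrist": return p,p["extrinsics"]
    T=np.eye(4);T[:3,:3]=R.from_quat(s["tool_rot"]).as_matrix();T[:3,3]=s["tcp_pos"]
    return p,T@p["mount"]
def ray(n,uv,s=None):
    p,T=pose(n,s); x=cv2.undistortPoints(np.array(uv,float).reshape(-1,1,2),K(p),np.array([p["k1"],0,0,0,0.]))[:,0]
    # model: distorted = x(1+k1 r^2)
    d=np.c_[x,np.ones(len(x))]@T[:3,:3].T
    return T[:3,3],d
def plane(n,uv,z,s=None):
    o,d=ray(n,uv,s); return o+d*((z-o[2])/d[:,2])[:,None]
def proj(n,P,s=None):
    p,T=pose(n,s); Ti=np.linalg.inv(T); r=cv2.projectPoints(np.array(P,float).reshape(-1,1,3),cv2.Rodrigues(Ti[:3,:3])[0],Ti[:3,3],K(p),np.array([p["k1"],0,0,0,0.]))[0]
    return r[:,0]
def tri(a,b):
    (o1,d1),(o2,d2)=a,b; d1=d1[0];d2=d2[0]
    t=np.linalg.lstsq(np.c_[d1,-d2],o2-o1,rcond=None)[0]; p=o1+d1*t[0];q=o2+d2*t[1]
    return (p+q)/2,np.linalg.norm(p-q)
def blobs(im,lo,hi,amin=8):
    m=cv2.inRange(cv2.cvtColor(im,cv2.COLOR_RGB2HSV),lo,hi)
    n,l,st,c=cv2.connectedComponentsWithStats(m)
    return m,[(st[i].tolist(),c[i].round(1).tolist()) for i in range(1,n) if st[i][4]>=amin]
E
python3 - <<'E'
from h import *
t=cv2.imread("pics/top0.png")[:,:,::-1].copy();s=cv2.imread("pics/side0.png")[:,:,::-1].copy()
for n,im in(("top",t),("side",s)):
    print(n,"red",blobs(im,(0,170,90),(4,255,255))[1],blobs(im,(175,150,90),(180,255,255))[1]); print("blue",blobs(im,(108,150,60),(125,255,255))[1]); print("orange",blobs(im,(8,210,120),(16,255,255),40)[1])
a,b=plane("top",[(489.5,233),(185,295)],.04); print("feet",a,b,np.linalg.norm(b-a))
v=(b-a)[:2]; yaw=np.arctan2(-v[0],v[1]); print("yaw",yaw,"mid",(a+b)/2)
fs=plane("side",[(435.5,396),(230,219)],.04);print("side feet",fs)
big=cv2.resize(t[190:310,280:520],None,fx=3.3,fy=3.3,interpolation=cv2.INTER_CUBIC);cv2.imwrite("pics/c1.png",big[:,:,::-1])
E
```

```text
top red [([298, 232, 8, 8, 58], [301.5, 235.5]), ([238, 387, 19, 19, 284], [246.9, 395.9])] []
blue [([18, 64, 15, 13, 99], [24.9, 69.7]), ([399, 204, 8, 6, 37], [402.8, 206.6])]
orange [([386, 238, 14, 40, 118], [391.7, 258.7])]
side red [([143, 221, 18, 10, 133], [151.4, 225.2]), ([301, 258, 25, 14, 69], [316.2, 263.4])] []
blue [([342, 127, 6, 7, 27], [344.5, 130.0]), ([385, 279, 12, 25, 138], [389.8, 289.7])]
orange [([311, 287, 49, 9, 224], [334.8, 291.0])]
feet [ 0.60676997 -0.26072418  0.04      ] [0.52072628 0.18491727 0.04      ] 0.45387202217804146
yaw 0.19073129758380947 mid [ 0.56374812 -0.03790345  0.04      ]
side feet [[ 0.60812045 -0.25908378  0.04      ]
 [ 0.52147688  0.18648539  0.04      ]]
```

View pics/c1.png

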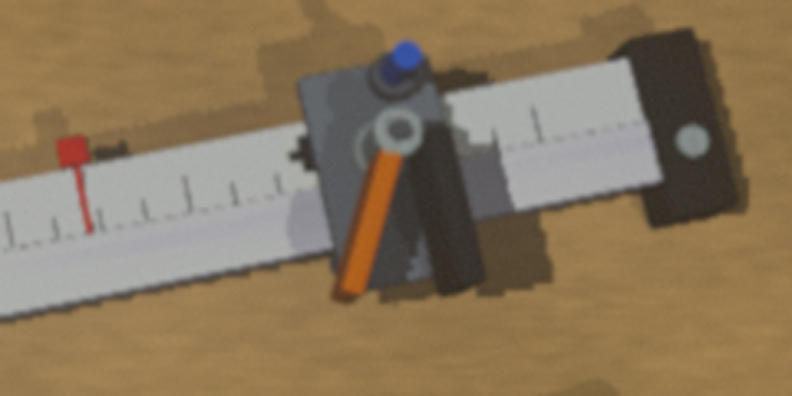

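The crop (3.3x) shows the red line from (78,165) to (92,232), the pointer tip at about (291,154), the pen top at (408,52) and the hinge at (400,129). The lever is open.

```bash
cat >> h.py <<'E'
O=np.array([.5643,-.0375]);YAW=.191
ex=np.array([np.cos(YAW),np.sin(YAW)]);ey=np.array([-np.sin(YAW),np.cos(YAW)])
def B(p): p=np.atleast_2d(p); d=p[:,:2]-O; return np.c_[d@ex*1e3,d@ey*1e3].round(1)
def W(x,y): return O+(x*ex+y*ey)/1e3
def plan(x,y,z,s):
    M=R.from_quat(s["tool_rot"]).as_matrix(); g=np.r_[W(x,y),z/1e3]
    zt=M[:,2]; sg=np.sign(zt[:2]@ey); want=np.r_[sg*ey,0]
    a=np.arctan2(want@-M[:,1],want@M[:,2])
    return (M.T@(g-s["tcp_pos"])*1e3).round(1), round(a,3), sg
E
python3 - <<'E'
from h import *
c=lambda u,v:(280+(u+.5)/3.3-.5,190+(v+.5)/3.3-.5)
print("line",B(plane("top",[c(78,165),c(92,232),c(85,198)],.036)),"tip",B(plane("top",[c(291,154)],.037)))
print("pen",B(plane("top",[c(408,52)],.092)),"hinge",B(plane("top",[c(400,129)],.1)),"post",B(plane("top",[c(432,130),c(462,290)],.097)))
print("clip tri",[ (B(x),x,e) for x,e in [tri(ray("top",[(301.5,235.5)]),ray("side",[(321,262.5)]))]])
print("pen side",B(plane("side",[(391,280.5)],.092)),"side line",B(plane("side",[(307,270)],.036)))
s=status.sense();print(R.from_quat(s["tool_rot"]).as_matrix().round(3))
print("roll,glue,tm",B(plane("top",[(313,150)],.05)),B(plane("top",[(247,396)],.129)),B(plane("top",[(464,342)],.036)))
print(plan(-25,-100,200,s))
E
```

```text
line [[45.2 44.5]
 [14.7 44.4]
 [30.1 44.4]] tip [[ 31.  -48.8]]
pen [[ 53.9 -97.8]] hinge [[ 21.4 -85.2]] post [[ 18.9 -98.7]
 [-47.5 -95.4]]
clip tri [(array([[52.2, 45.7]]), array([0.60687765, 0.0172534 , 0.03457142]), np.float64(0.00036750383393495433))]
pen side [[ 53. -96.]] side line [[24.3 42.4]]
[[-0.001 -0.907  0.42 ]
 [-0.002  0.42   0.907]
 [-1.     0.    -0.002]]
roll,glue,tm [[172.2   4. ]] [[-149.1  152.4]] [[-147.2 -151.5]]
(array([  31.2, -566.2, -516.9]), np.float64(-0.625), np.float64(1.0))
```

Leg travel is about 133 mm, and the top and side views agree within about 2 mm. Moving over the leg.

>>> arm_command([
  [[1,-28,-26,0],[1,-28,-26,0],[1,-28,-26,0],[1,-28,-26,0],[1,-28,-26,0],[1,-28,-26,0],[1,-28,-26,0],[1,-28,-26,0],[1,-28,-26,0],[1,-28,-26,0]],
], jaw=100, force=30)

```text
t: 1.1
tcp_pos: [0.4076, 0.212, 0.2211]
tool_rot: [-0.381, 0.596, 0.381, 0.596]
force: [0.4, -0.0, -0.3]
finger_gap: 0.999
```

>>> arm_command([
  [[1,-28,-26,0],[1,-28,-26,0],[1,-28,-26,0],[1,-28,-26,0],[1,-28,-26,0],[1,-28,-26,0],[1,-28,-26,0],[1,-28,-26,0],[1,-28,-26,0],[1,-28,-26,0]],
])

```text
t: 2.1
tcp_pos: [0.5523, -0.1415, 0.2109]
tool_rot: [-0.38, 0.596, 0.381, 0.596]
force: [0.9, -0.3, -0.7]
finger_gap: 1.003
```

>>> arm_command([
  [[0,0,0,-0.125],[0,0,0,-0.125],[0,0,0,-0.125],[0,0,0,-0.125],[0,0,0,-0.125],[0,0,0,0],[0,0,0,0]],
])

```text
t: 2.8
tcp_pos: [0.552, -0.14, 0.211]
tool_rot: [-0.545, 0.451, 0.545, 0.451]
force: [0.1, 0.1, 0.6]
finger_gap: 1.001
```

```bash
python3 - <<'E'
from h import *
s=status.sense();im=snapshot("wrist");cv2.imwrite("pics/w1.png",im[:,:,::-1])
print(s["t"],s["tcp_pos"],s["q"].round(2),B(s["tcp_pos"]));print(plan(-25,-78,150,s))
for n,P in dict(pen=(*W(53,-97.7),.092),mark=(*W(29,44.4),.036),tip=(*W(29,-47.7),.036),post0=(*W(-46,-107.7),.097),post1=(*W(20,-107.7),.097),clip=(*W(51,44.4),.04)).items(): print(n,proj("wrist",P,s))
E
```

```text
2.8 [ 0.55199862 -0.13999098  0.21101485] [-0.44  0.48  1.6   0.    1.07 -2.2 ] [[-31.5 -98.3]]
(array([61. , -6.5, 20.3]), np.float64(-0.002), np.float64(1.0))
pen [[328.4645276 349.7419752]]
mark [[501.60595103 286.90019047]]
tip [[389.8462467  287.59030825]]
post0 [[312.54155829 211.77339006]]
post1 [[313.48945226 309.51040606]]
clip [[500.36403008 313.57800352]]
```

View pics/w1.png

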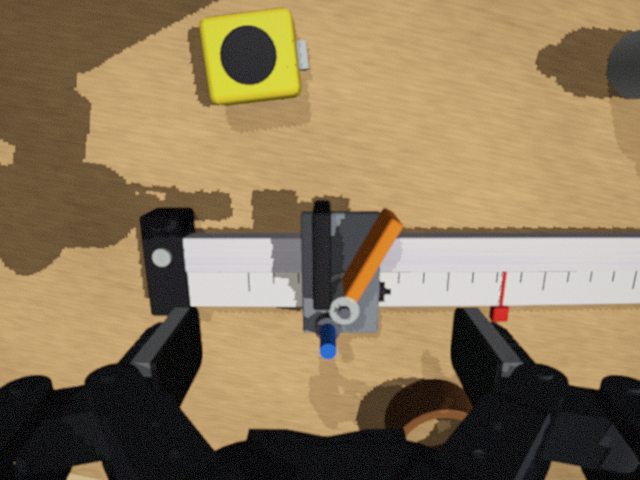

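The wrist view agrees with the predictions to about 3 px: pen at (328,350), pointer tip near (389,291), clip at (500,314). Lowering over the post and paddle.

>>> arm_command([
  [[15,-2,5,0],[15,-2,5,0],[15,-1,5,0],[16,-1,5,0],[15,0,0,0],[15,0,0,0],[10,0,0,0],[10,0,0,0],[10,0,0,0],[10,0,0,0]],
])

```text
t: 3.85
tcp_pos: [0.5546, -0.1195, 0.0798]
tool_rot: [0.546, -0.45, -0.545, -0.45]
force: [-0.5, -0.5, 0.4]
finger_gap: 1.002
```

>>> arm_command([
  [[8,0,0,0],[8,0,0,0],[7,0,0,0],[0,0,0,0],[0,0,0,0]],
])

```text
t: 4.35
tcp_pos: [0.5543, -0.1193, 0.0572]
tool_rot: [-0.545, 0.45, 0.545, 0.45]
force: [-0.0, -0.8, 0.2]
finger_gap: 0.995
```

```bash
python3 - <<'E'
from h import *
s=status.sense();im=snapshot("wrist");cv2.imwrite("pics/w2.png",im[:,:,::-1])
print(s["t"],s["tcp_pos"],B(s["tcp_pos"]),s["force"]);print(plan(-25,-78,57,s))
print(proj("wrist",[(*W(29,44.4),.036),(*W(29,-47.7),.036)],s))
E
```

```text
4.35 [ 0.55432677 -0.11934961  0.05720927] [[-25.3 -78.5]] [-0.00574115 -0.81321744  0.17083658]
(array([ 0.2, -0.3,  0.5]), np.float64(0.0), np.float64(1.0))
[[587.68609657 395.50962564]
 [395.43982134 400.13933723]]
```

View pics/w2.png

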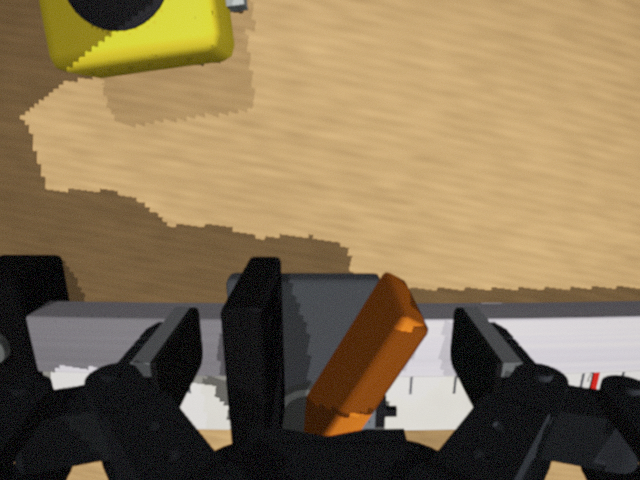

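The pads straddle the post (left) and the open paddle (right) with clearance on both sides. Pushing the leg out with the post-side finger.

>>> arm_command([
  [[0,0,5,0],[0,0,8,0],[0,0,10,0],[0,0,10,0],[0,0,10,0],[0,0,10,0],[0,0,10,0],[0,0,10,0],[0,0,6,0],[0,0,4,0]],
])

```text
t: 5.4
tcp_pos: [0.5386, -0.0371, 0.0574]
tool_rot: [0.546, -0.45, -0.546, -0.45]
force: [0.5, -2.7, 3.0]
finger_gap: 1.001
```

>>> arm_command([
  [[0,0,3,0],[0,0,3,0],[0,0,2,0],[0,0,2,0],[0,0,1,0],[0,0,0,0],[0,0,0,0]],
])

```text
t: 6.1
tcp_pos: [0.5364, -0.0269, 0.0572]
tool_rot: [-0.545, 0.45, 0.546, 0.45]
force: [1.0, -1.6, 0.6]
finger_gap: 1.001
```

```bash
python3 - <<'E'
from h import *
s=status.sense();im=snapshot("wrist");t=snapshot("top");cv2.imwrite("pics/t3.png",t[:,:,::-1]);cv2.imwrite("pics/w3.png",im[:,:,::-1])
print(s["t"],s["tcp_pos"],B(s["tcp_pos"]),s["force"])
a=cv2.resize(im[330:480,320:520],None,fx=4,fy=4,interpolation=cv2.INTER_CUBIC)[:300*2]
b=cv2.resize(t[200:290,270:370],None,fx=6,fy=6,interpolation=cv2.INTER_CUBIC)
cv2.imwrite("pics/c3.png",cv2.resize(np.hstack([a[:540],b]),None,fx=.571,fy=.571)[:,:,::-1])
E
```

```text
6.1 [ 0.53636637 -0.02693772  0.05719385] [[-25.4  15.7]] [ 0.99300351 -1.64317433  0.59587474]
```

View pics/c3.png

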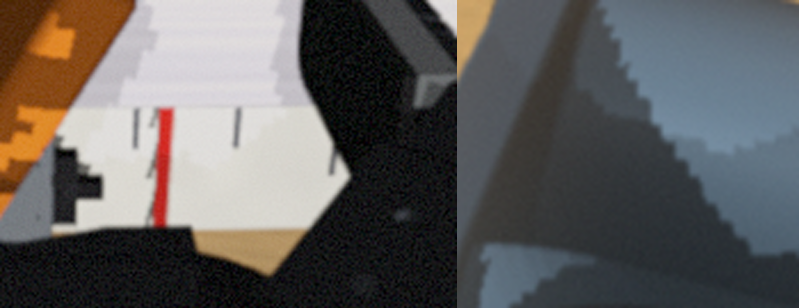

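The pointer tip is at full-image (365,412) and the red line at (391,412), so about 12.3 mm remain, against 11.2 by dead reckoning.

>>> arm_command([
  [[0,0,3,0],[0,0,3,0],[0,0,2.5,0],[0,0,2,0],[0,0,1,0],[0,0,0.5,0],[0,0,0,0],[0,0,0,0],[0,0,0,0]],
])

```text
t: 7.1
tcp_pos: [0.5338, -0.015, 0.0573]
tool_rot: [-0.545, 0.45, 0.546, 0.45]
force: [0.4, -1.2, -0.7]
finger_gap: 0.994
```

```bash
python3 - <<'E'
from h import *
s=status.sense();im=snapshot("wrist");cv2.imwrite("pics/w4.png",im[:,:,::-1])
print(s["t"],B(s["tcp_pos"]),s["force"],s["finger_gap"])
print(proj("wrist",[(*W(29,44.4),.036)],s))
print("red",blobs(im,(0,150,90),(6,255,255))[1],blobs(im,(174,150,90),(180,255,255))[1])
cv2.imwrite("pics/c4.png",cv2.resize(im[330:480,250:450],None,fx=4,fy=4,interpolation=cv2.INTER_CUBIC)[:,:,::-1])
E
```

```text
7.1 [[-25.7  27.8]] [ 0.44993405 -1.2228723  -0.65936796] 0.9937971737069402
[[364.48565947 401.00314605]]
red [([362, 379, 6, 34, 148], [364.5, 393.9]), ([361, 414, 5, 16, 60], [363.4, 422.4])] []
```

View pics/c4.png

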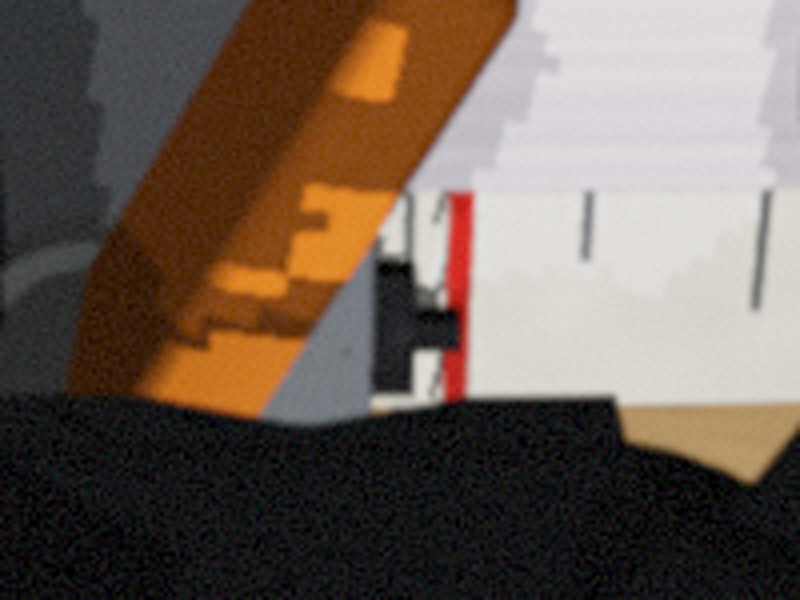

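The pointer is on the mark: tip at crop x≈460, line at 458 (4 px per image pixel, about 2.1 image px/mm). The lever is open and the force is small. Now closing partway while backing off along -z so the post finger stays put.

>>> arm_command([
  [[0,0,-2,0],[0,0,-4,0],[0,0,-4,0],[0,0,-3,0],[0,0,0,0],[0,0,0,0],[0,0,0,0]],
], jaw=70, force=20)

```text
t: 7.85
tcp_pos: [0.5362, -0.0277, 0.0571]
tool_rot: [-0.545, 0.45, 0.546, 0.45]
force: [0.1, 0.3, -0.4]
finger_gap: 0.702
```

```bash
cat > look.py <<'E'
import sys
from h import *
s=status.sense();im=snapshot("wrist");n=sys.argv[1];cv2.imwrite(f"pics/w{n}.png",im[:,:,::-1])
print(s["t"],B(s["tcp_pos"]),s["tcp_pos"][2],s["force"].round(2),s["finger_gap"])
u=proj("wrist",[(*W(29,44.4),.036)],s)[0];print("mark pred",u)
print("red",blobs(im,(0,150,90),(6,255,255))[1])
# pointer: darkest column extents near the line rows
g=cv2.cvtColor(im,cv2.COLOR_RGB2GRAY)
for r in range(402,420,3): print(r,g[r,int(u[0])-22:int(u[0])+12].tolist())
cv2.imwrite(f"pics/c{n}.png",cv2.resize(im[280:480,150:550],None,fx=2,fy=2,interpolation=cv2.INTER_CUBIC)[:,:,::-1])
E
python3 look.py 5
```

```text
7.85 [[-25.7  14.9]] 0.05710706537123199 [ 0.13  0.28 -0.36] 0.7021524130124491
mark pred [392.63151985 401.10998823]
red [([393, 389, 3, 7, 14], [394.2, 392.6])]
402 [107, 104, 105, 105, 103, 103, 99, 105, 120, 148, 170, 180, 177, 175, 170, 161, 136, 106, 71, 57, 33, 41, 37, 43, 43, 44, 50, 69, 102, 119, 130, 178, 219, 237]
405 [106, 105, 104, 104, 106, 105, 105, 114, 141, 169, 180, 179, 176, 174, 165, 154, 136, 122, 89, 53, 47, 40, 43, 39, 44, 49, 48, 76, 97, 116, 159, 207, 231, 235]
408 [104, 103, 105, 103, 103, 102, 113, 132, 157, 162, 163, 161, 165, 165, 165, 155, 146, 123, 88, 47, 42, 43, 46, 43, 47, 37, 38, 40, 24, 11, 8, 28, 36, 28]
411 [144, 149, 139, 144, 148, 154, 161, 159, 161, 161, 158, 165, 161, 155, 145, 147, 141, 121, 79, 42, 41, 56, 49, 55, 56, 45, 50, 46, 45, 35, 43, 36, 39, 36]
414 [158, 160, 160, 159, 161, 161, 162, 159, 160, 164, 162, 157, 149, 147, 147, 144, 140, 109, 72, 45, 41, 47, 45, 46, 56, 51, 42, 45, 33, 44, 37, 40, 42, 42]
417 [161, 161, 162, 162, 158, 161, 160, 162, 162, 157, 146, 149, 145, 146, 148, 147, 137, 104, 69, 40, 32, 42, 46, 49, 45, 55, 88, 127, 146, 148, 151, 151, 155, 153]
```

View pics/c5.png

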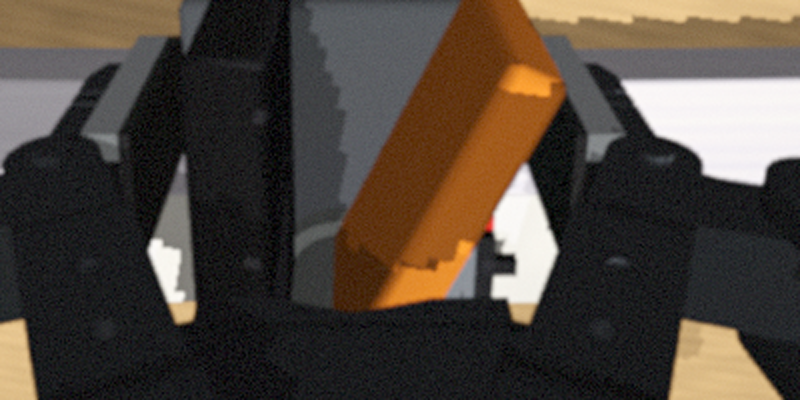

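The jaws closed faster than the hand backed off. The tip (407,412) is now about 7 mm past the line (393), with the lever still open. The post finger itself has returned to the mark position. From now on I shift -z first and close the jaw after, so the leg can only be driven back onto the post finger at the mark.

>>> arm_command([
  [[0,0,-2,0],[0,0,-2,0],[0,0,-2,0],[0,0,0,0],[0,0,0,0],[0,0,0,0]],
])

```text
t: 8.5
tcp_pos: [0.5378, -0.034, 0.0573]
tool_rot: [0.545, -0.45, -0.545, -0.45]
force: [-1.9, 2.4, -0.7]
finger_gap: 0.698
```

>>> arm_command([
  [[0,0,0,0],[0,0,0,0],[0,0,0,0],[0,0,0,0]],
], jaw=57)

```text
t: 8.9
tcp_pos: [0.5378, -0.0339, 0.0574]
tool_rot: [0.546, -0.45, -0.545, -0.45]
force: [-1.0, 1.9, 1.6]
finger_gap: 0.57
```

```bash
python3 look.py 6|head -4
```

```text
8.9 [[-25.3   8.6]] 0.05741049808242294 [-1.    1.92  1.64] 0.5699095346939496
mark pred [406.28883546 399.66876322]
red [([403, 427, 5, 5, 17], [405.1, 429.0])]
402 [162, 153, 145, 147, 146, 146, 143, 146, 146, 145, 144, 143, 133, 135, 138, 146, 147, 141, 120, 85, 51, 29, 43, 46, 25, 22, 12, 21, 22, 26, 23, 24, 33, 34]
```

View pics/c6.png

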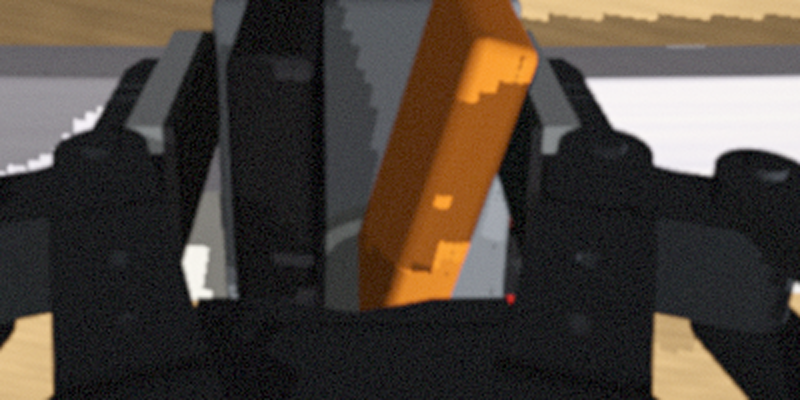

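```bash
python3 - <<'E'
from h import *
s=snapshot("side");cv2.imwrite("pics/s7.png",s[:,:,::-1])
s0=cv2.imread("pics/side0.png")[:,:,::-1].copy()
for im in(s0,s):
    m,b=blobs(im,(108,120,40),(125,255,255));print(b)
    for st,c in b:
        x,y,w,h,a=st
        if 200<y<420: print([ (y+r,np.flatnonzero(m[y+r,x:x+w]).min()+x,np.flatnonzero(m[y+r,x:x+w]).max()+x) for r in range(0,5)])
    print("red",blobs(im,(0,150,70),(6,255,255))[1])
print(proj("side",[(*W(53,-97.7),.092),(*W(53,44.4-50),.092),(*W(53,44.4-43),.092)]))
for n in("5","6"):
    w=cv2.imread(f"pics/w{n}.png"); 
    for r in(400,410,415,420,425): print(n,r,w[r,380:425,:].tolist() if 0 else [int(v.mean()) for v in w[r,382:412]],[int(v[2])-int(v[0]) for v in w[r,382:412]])
cv2.imwrite("pics/c7.png",cv2.resize(s[180:360,260:460],None,fx=3.3,fy=3.3,interpolation=cv2.INTER_CUBIC)[:,:,::-1])
E
```

```text
[([342, 127, 6, 8, 30], [344.5, 130.2]), ([385, 279, 12, 26, 202], [390.4, 290.8])]
[(279, np.int64(389), np.int64(393)), (280, np.int64(388), np.int64(395)), (281, np.int64(387), np.int64(396)), (282, np.int64(387), np.int64(396)), (283, np.int64(387), np.int64(396))]
red [([143, 220, 18, 12, 143], [151.5, 225.3]), ([300, 258, 26, 14, 76], [316.1, 263.5])]
[([342, 127, 6, 8, 30], [344.5, 130.2]), ([337, 243, 8, 24, 141], [341.0, 254.2])]
[(243, np.int64(339), np.int64(342)), (244, np.int64(338), np.int64(344)), (245, np.int64(337), np.int64(344)), (246, np.int64(338), np.int64(344)), (247, np.int64(338), np.int64(344))]
red [([143, 220, 18, 19, 198], [150.9, 227.1])]
[[391.93089812 281.20287119]
 [344.26240493 246.84785182]
 [340.9754819  244.4804563 ]]
5 400 [121, 116, 111, 105, 93, 85, 81, 61, 53, 46, 42, 44, 35, 39, 46, 91, 134, 155, 162, 173, 204, 229, 242, 245, 246, 247, 244, 241, 240, 240] [172, 151, 143, 140, 143, 121, 87, 58, 20, 0, 1, -2, 0, 3, -1, 10, 8, 9, 9, 7, 10, 9, 7, 4, 5, 4, 7, 7, 9, 9]
5 410 [154, 156, 150, 148, 143, 122, 80, 47, 45, 47, 45, 51, 51, 49, 46, 33, 41,
[... 1651 characters left out ...]
 [-12, -13, -14, -11, -12, -11, -9, -10, -12, -12, -13, -9, -10, -11, -11, -9, -11, -10, -10, -9, -8, -3, -3, 0, 1, -5, -2, -1, -8, -5]
6 420 [147, 145, 147, 148, 146, 145, 147, 144, 147, 147, 144, 147, 144, 147, 148, 145, 146, 148, 135, 108, 69, 47, 39, 41, 38, 41, 34, 26, 21, 37] [-10, -11, -9, -12, -13, -10, -13, -13, -7, -9, -10, -12, -10, -10, -12, -12, -11, -11, -11, -5, -7, -1, 0, -4, -1, -3, -2, -4, -3, -1]
6 425 [145, 145, 149, 147, 141, 148, 146, 146, 145, 145, 145, 143, 139, 126, 136, 138, 146, 147, 135, 104, 51, 44, 42, 40, 40, 29, 28, 30, 26, 20] [-8, -12, -10, -11, -12, -10, -12, -10, -10, -10, -10, -12, -8, -8, -7, -10, -11, -12, -15, -7, -4, -8, -3, -9, -3, -2, -4, 1, -9, -5]
```

View pics/c7.png

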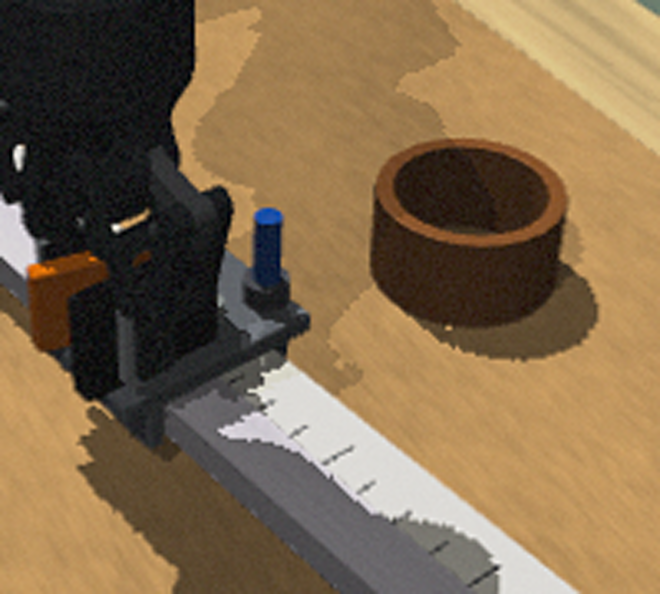

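Saddle-edge and line shifts between the last two wrist images agree, so the leg has not moved and is about 6.8 mm past the mark (9 mm allowed). The side view has the pen top at (341,245), which fits. The post finger still waits at the mark position, so I continue.

>>> arm_command([
  [[0,0,-1.5,0],[0,0,-1.5,0],[0,0,-1.5,0],[0,0,-1.5,0],[0,0,0,0],[0,0,0,0],[0,0,0,0]],
])

```text
t: 9.7
tcp_pos: [0.5387, -0.0398, 0.0572]
tool_rot: [-0.545, 0.45, 0.546, 0.45]
force: [-1.5, 0.6, -0.9]
finger_gap: 0.571
```

>>> arm_command([
  [[0,0,0,0],[0,0,0,0],[0,0,0,0],[0,0,0,0]],
], jaw=43)

```text
t: 10.1
tcp_pos: [0.5392, -0.0398, 0.0575]
tool_rot: [0.546, -0.45, -0.545, -0.45]
force: [-0.4, 2.2, 0.6]
finger_gap: 0.43
```

```bash
cat > look2.py <<'E'
import sys
from h import *
n=sys.argv[1]
s=status.sense();im=snapshot("wrist");sd=snapshot("side")
cv2.imwrite(f"pics/w{n}.png",im[:,:,::-1]);cv2.imwrite(f"pics/s{n}.png",sd[:,:,::-1])
print(s["t"],B(s["tcp_pos"]),s["tcp_pos"][2],s["force"].round(2),s["finger_gap"])
y=B(s["tcp_pos"])[0,1];g=s["finger_gap"]*42.5;print("post pad",y-g,"paddle pad",y+g)
u=proj("wrist",[(*W(29,44.4),.036)],s)[0];print("mark pred",u,"red",blobs(im,(0,150,90),(6,255,255),4)[1])
g=cv2.cvtColor(im,cv2.COLOR_RGB2GRAY)
for r in(410,415,420): print(r,int(u[0])-25,g[r,int(u[0])-25:int(u[0])+15].tolist())
print("pen side",[b for b in blobs(sd,(108,120,40),(125,255,255))[1] if b[0][1]>200], proj("side",[(*W(53,44.4-50+d),.092) for d in(0,7)]).round(1).tolist())
E
python3 look2.py 8
```

```text
10.1 [[-25.1   2.5]] 0.05745533854492854 [-0.37  2.19  0.62] 0.4304930609013762
post pad -15.795955088308489 paddle pad 20.79595508830849
mark pred [419.4961829  398.97789697] red []
410 394 [127, 116, 90, 53, 19, 27, 13, 16, 22, 28, 23, 18, 24, 12, 22, 21, 7, 8, 28, 25, 18, 22, 19, 17, 26, 15, 24, 18, 27, 23, 21, 24, 29, 33, 44, 28, 23, 30, 6, 21]
415 394 [117, 95, 62, 25, 26, 21, 18, 22, 15, 0, 15, 17, 23, 19, 22, 19, 30, 28, 18, 24, 27, 9, 17, 20, 16, 25, 22, 27, 6, 13, 27, 14, 24, 27, 26, 21, 30, 18, 19, 23]
420 394 [104, 79, 46, 25, 3, 9, 23, 22, 14, 7, 17, 10, 21, 11, 1, 14, 1, 28, 24, 28, 25, 18, 16, 23, 21, 24, 18, 22, 17, 14, 26, 20, 26, 11, 22, 20, 18, 24, 17, 16]
pen side [([339, 245, 9, 23, 141], [342.9, 255.8])] [[344.3, 246.8], [341.0, 244.5]]
```

The leg is sliding back as planned: the pen centroid moved from 341.0 to 342.9 px, so the pointer is about 3 mm past the mark. Finishing the squeeze.

>>> arm_command([
  [[0,0,-1,0],[0,0,-1,0],[0,0,-1,0],[0,0,-1,0],[0,0,-1,0],[0,0,0,0],[0,0,0,0],[0,0,0,0]],
])

```text
t: 11.0
tcp_pos: [0.54, -0.0448, 0.0573]
tool_rot: [0.546, -0.45, -0.545, -0.45]
force: [-0.5, 2.4, 1.5]
finger_gap: 0.43
```

>>> arm_command([
  [[0,0,0,0],[0,0,0,0],[0,0,0,0],[0,0,0,0],[0,0,0,0]],
], jaw=33)

```text
t: 11.5
tcp_pos: [0.54, -0.0453, 0.0575]
tool_rot: [0.546, -0.45, -0.545, -0.45]
force: [-1.8, -2.3, 3.9]
finger_gap: 0.325
```

```bash
python3 look2.py 9 | grep -v '^4'
```

```text
11.5 [[-25.3  -3.1]] 0.057485303463797544 [-1.78 -2.27  3.9 ] 0.3250224511888689
post pad -16.91345417552693 paddle pad 10.713454175526929
mark pred [431.3687544  399.33720998] red []
pen side [([341, 246, 8, 24, 147], [344.6, 257.2])] [[344.3, 246.8], [341.0, 244.5]]
```

>>> arm_command([
  [[0,0,0.5,0],[0,0,0.5,0],[0,0,0,0],[0,0,0,0],[0,0,0,0],[0,0,0,0],[0,0,0,0]],
], jaw=20, force=40)

```text
t: 12.3
tcp_pos: [0.5397, -0.0438, 0.0577]
tool_rot: [0.546, -0.45, -0.546, -0.449]
force: [-2.1, -1.9, 6.9]
finger_gap: 0.284
```

```bash
python3 look2.py 10 | grep -v '^4'; python3 - <<'E'
import cv2,numpy as np
w=cv2.imread("pics/w10.png");s=cv2.imread("pics/s10.png")
cv2.imwrite("pics/c10.png",np.hstack([cv2.resize(w[220:480,150:550],(400,260)),cv2.resize(s[200:330,250:450],(400,260),interpolation=cv2.INTER_CUBIC)]))
E
```

```text
12.3 [[-25.3  -1.6]] 0.05768926783960411 [-2.08 -1.94  6.88] 0.28384135716638415
post pad -13.663257679571325 paddle pad 10.463257679571326
mark pred [427.84060439 399.29021954] red []
pen side [([339, 245, 9, 23, 140], [343.0, 255.8])] [[344.3, 246.8], [341.0, 244.5]]
```

View pics/c10.png

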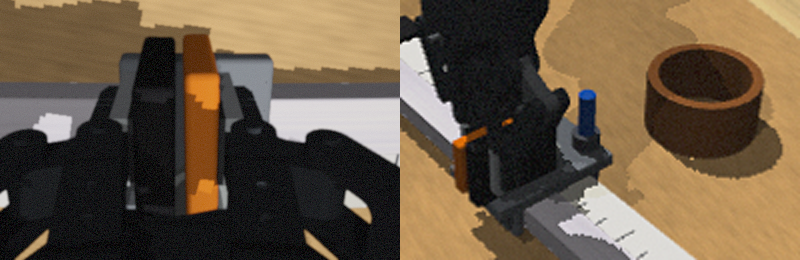

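The jaws hold post and paddle parallel, lever closed; tape roll untouched. The saddle's +y corner shows at wrist pixel (422,275). I use it to check the pointer, calibrated on the earlier picture in which the pointer was visible on the mark.

```bash
python3 - <<'E'
from h import *
q=status.sense()["tool_rot"]
def S(y,x,z): return dict(tcp_pos=np.r_[W(x,y),z],tool_rot=q)
for n,s in(("4",S(27.8,-25.7,.0573)),("10",S(-1.6,-25.3,.0577))):
    g=cv2.cvtColor(cv2.imread(f"pics/w{n}.png"),cv2.COLOR_BGR2GRAY).astype(int)
    a=proj("wrist",[(*W(-36,34.4),.049),(*W(-36,35.4),.049)],s);print(n,"pred corner",a.round(1).tolist())
    u=int(a[0,0])
    for r in(278,284,290,296): print(r,u-15,g[r,u-15:u+16].tolist())
# pen template between side pictures
T=cv2.imread("pics/s7.png")[238:258,332:350]
for k in("7","8","9","10"):
    I=cv2.imread(f"pics/s{k}.png")[230:275,325:362]
    m=cv2.inRange(cv2.cvtColor(I,cv2.COLOR_BGR2HSV),(105,90,30),(130,255,255))
    rows=[(np.average(np.arange(I.shape[1]),weights=np.maximum(I[r,:,0].astype(int)-I[r,:,2]-25,0)+1e-6)+325) for r in range(18,28)]
    b=np.maximum(I[:,:,0].astype(float)-I[:,:,2]-25,0).sum(1); top=np.interp(b[20:28].mean()/2,b[8:20],np.arange(8,20))+230
    print(k,np.mean(rows).round(2),top.round(2))
E
```

```text
4 pred corner [[346.5, 278.3], [349.1, 278.3]]
278 331 [49, 51, 51, 50, 54, 45, 49, 54, 52, 44, 48, 46, 43, 51, 51, 53, 58, 53, 59, 63, 60, 64, 64, 68, 66, 71, 84, 108, 130, 153, 165]
284 331 [72, 73, 74, 70, 74, 71, 73, 69, 58, 57, 51, 53, 48, 52, 48, 47, 55, 57, 57, 57, 65, 65, 63, 66, 68, 71, 70, 71, 67, 78, 74]
290 331 [76, 77, 78, 70, 65, 62, 50, 47, 50, 55, 49, 48, 59, 48, 48, 48, 52, 52, 58, 54, 62, 59, 71, 66, 70, 72, 72, 69, 75, 72, 73]
296 331 [64, 69, 55, 52, 45, 52, 45, 51, 55, 50, 50, 48, 51, 44, 48, 57, 54, 49, 55, 50, 55, 56, 48, 59, 59, 70, 63, 76, 75, 75, 75]
10 pred corner [[422.7, 277.0], [425.3, 277.0]]
278 407 [66, 71, 66, 69, 66, 65, 64, 68, 67, 64, 69, 62, 66, 93, 132, 165, 176, 179, 178, 176, 178, 177, 180, 179, 179, 178, 179, 177, 180, 181, 182]
284 407 [140, 141, 136, 141, 139, 140, 141, 142, 139, 140, 139, 142, 139, 139, 136, 136, 146, 169, 177, 179, 179, 176, 178, 176, 177, 178, 178, 175, 174, 172, 174]
290 407 [142, 141, 139, 145, 143, 146, 147, 144, 145, 146, 144, 145, 139, 142, 135, 132, 107, 95, 91, 94, 94, 94, 96, 93, 91, 99, 101, 108, 110, 115, 106]
296 407 [142, 141, 143, 143, 145, 146, 142, 142, 142, 143, 144, 143, 144, 139, 132, 112, 96, 90, 93, 96, 100, 95, 99, 92, 100, 100, 99, 100, 97, 100, 103]
7 341.19 242.12
8 343.1 244.06
9 344.89 245.14
10 343.0 244.07
```

The saddle corner gives a pointer offset of about -0.1 mm, pad kinematics about +0.4 to +1.3, and the pen in the side view about +2.3. All are within 5 mm, so I nudge by -1 mm to centre the estimates.

>>> arm_command([
  [[0,0,-0.5,0],[0,0,-0.5,0],[0,0,0,0],[0,0,0,0],[0,0,0,0],[0,0,0,0],[0,0,0,0],[0,0,0,0]],
])

```text
t: 13.2
tcp_pos: [0.5397, -0.0439, 0.0577]
tool_rot: [-0.545, 0.449, 0.546, 0.45]
force: [-1.5, 1.0, 6.6]
finger_gap: 0.276
```

```bash
python3 look2.py 11 | grep -v '^4'; python3 - <<'E'
from h import *
s=status.sense();g=cv2.cvtColor(cv2.imread("pics/w11.png"),cv2.COLOR_BGR2GRAY)
a=proj("wrist",[(*W(-36,34.4),.049)],s);u=int(a[0,0]);print(a)
for r in(290,296): print(r,u-8,g[r,u-8:u+9].tolist())
I=cv2.imread("pics/s11.png")[230:275,325:362]
print(np.mean([(np.average(np.arange(I.shape[1]),weights=np.maximum(I[r,:,0].astype(int)-I[r,:,2]-25,0)+1e-6)+325) for r in range(18,28)]))
E
```

```text
13.2 [[-25.3  -1.6]] 0.05770422790519229 [-1.54  0.99  6.6 ] 0.27576156340981883
post pad -13.3198664449173 paddle pad 10.119866444917301
mark pred [427.86000073 399.18492664] red []
pen side [([339, 245, 9, 23, 136], [342.9, 255.7])] [[344.3, 246.8], [341.0, 244.5]]
[[422.68076956 277.03140601]]
290 414 [144, 140, 142, 143, 143, 141, 141, 135, 130, 105, 96, 93, 98, 93, 95, 91, 93]
296 414 [139, 146, 142, 142, 145, 143, 140, 130, 109, 98, 93, 91, 98, 95, 100, 96, 95]
343.0606976203561
```

```bash
python3 -c "
from station import ticket
print(ticket.sign_off())"
```

```text
the job is handed in; nothing more can be done
None
```

I handed the job in at about 13.3 s. The hand is still gripping post and lever together at 40 N, and the pointer is at the red mark within the 5 mm tolerance by every check I made.

**What I did:** I pushed the leg about 133 mm by its post, with the lever open, until the pointer stood on the mark. The wrist picture there showed it about 0.3 mm off, and it sat at rest for about 0.3 s, which should satisfy the first check.

**What went wrong:** When I first closed the jaws partway, they moved faster than the hand backed off, and the leg went about 7 mm past the mark with the lever still open. I then backed the hand off before each further closing. The lever drove the leg back towards the post finger waiting at the mark. The lever went past 0.3 rad while the pointer was still 3 to 7 mm off, inside the 9 mm limit, and then I squeezed it shut.

**Last checks:**
- **Lever and grip:** post and paddle stand parallel in the wrist picture with no gap. The jaws read 23 to 24 mm, against a stated 26 mm for the pair closed. I take that difference as pad give or gauge scale.
- **Pointer:** the fingers hid it at the end, so I estimated its place indirectly, and the estimates disagree somewhat:

| Method | Offset from mark |
|---|---|
| Saddle corner, wrist view | about 0 mm |
| Finger positions | +0.4 to +1.7 mm |
| Pen, side view | about +2.3 mm |

- **Final nudge:** a last 1 mm move back had no visible effect.
- **Other objects:** nothing I did came near the clip, glue bottle, tape roll or tape measure, but I did not measure them again at the end.

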